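Fit the cam handle and hold a marble slab to the jig's fence

TASK

First fit the loose black wing handle with its square bore onto the square upright shaft of the slab jig, pushed fully down onto its shoulder, and let go of it. Then slide the bevelled marble slab on the jig's bed up flush against the fence and, with one diagonal push of the fingers on its bevelled edge, press it firmly (about 20 newtons) against fence and bed together; finish while still holding that push, so that a colleague can turn the handle and clamp it. Leave the ore lump, glass boat, small marble cube and hand lens where they are.

Things in the scene. Friction and masses are not known exactly. Their poses are not given: they have to be found in the camera images.
- jig: Fixed slab jig on the bench; place and yaw vary. Origin on the bench under the bed's centre; x from the open edge (robot side) to the fence, y along the fence, z up. Grey bed 190 (x) x 270 (y) mm, top 20 mm above the bench. Fence at the far (+x) side, working face at x = +70 mm. Upright shaft at x +20, y +100 mm. Stop block 16 mm high at the -y end, inner face at y = -115 mm, x +20 to +70 mm.
- bed: The jig's grey steel bed plate (fixed to it, same axes), 190 x 270 x 12 mm; origin at the centre of its underside, its top 12 mm above that. Friction of the slab on it 0.4 to 0.6: a push at one point does not always square the slab to the fence, a push with two spread fingertips in line with the fence does.
- fence: The jig's bright steel fence (fixed to it, same axes), 18 mm thick, 270 mm long, 32 mm high above the bed; origin on its working face at bed-top height, at mid length.
- fence_face (a point): Point on the fence's working face (the one that looks to the robot), at bed-top height and mid length; axes as the jig's, x pointing into the fence.
- shoulder (a point): Centre of the shoulder of the upright cam spindle, 55 mm above the bench. From it a square steel shaft 14 x 14 mm rises 24 mm, its last 4 mm tapering to 8 x 8 mm; x and y are square to its flats. Below, the spindle is 26 mm round with a 38 mm cam disc. It turns stiffly about z (0.12 N m friction); its angle varies.
- handle: Loose black plastic wing handle, 70 g, upright on the bench left or right of the jig. Square hub 36 x 36 x 30 mm high with a 16 x 16 mm square bore right through along z, parallel to the hub's sides; two wings 12 mm wide (8 to 26 mm up) along x, 80 mm overall. Origin at the underside's centre. Grip the hub across y. Fits in any of four square turns; seated, its underside is on the shoulder.
- slab: Loose marble slab on the bed, 80 (x) x 110 (y) x 28 (z) mm, 0.5 to 0.7 kg. Origin at the underside's centre. Upright +x face goes to the fence (origin then 40 mm from it). Its long -x edge, towards the robot, is upright for 8 mm at x = -40 mm, then a bevel leaning 31 degrees from upright up to x = -28 mm at 28 mm height; a push square on it goes forward and 31 degrees down.
- ore: Loose rusty iron ore lump, about 55 x 55 x 48 mm; origin under its centre. Bystander, on the other side of the jig from the handle.
- boat: Loose glass weighing boat, 85 x 60 x 18 mm; origin under its centre. Bystander right of the jig.
- cube: Loose pale marble cube, 40 mm; origin under its centre. Bystander in front of the jig.
- lens: Loose hand lens, 44 mm round and 7 mm thick with a 50 mm handle to -x; origin under the lens. Bystander in front of the jig.

How it is judged (in metres and radians):
On the way:
1. the wing handle sits fully down on the shaft's shoulder, square and upright, and the fingers have let go of it, the slab not yet at the fence (horizontal distance between handle and shoulder below 0.003 m and z of handle in the frame of shoulder between -0.003 and 0.003 m and angle between handle's own z axis and vertical below 0.08 rad and contact force between the fingers and handle below 0.05 N and (angle between the x axis of handle and the x axis of shoulder, either way round below 0.2 rad or angle between the x axis of handle and the y axis of shoulder, either way round below 0.2 rad) and x of slab in the frame of fence_face below -0.045 m), for 0.3 s.
At the end, for the whole second after the job is handed in: Handle still seated on the shoulder (3 mm, square, upright) and untouched. Slab flat on the bed, flush to the fence (gap under 2.5 mm, 0.03 rad), pressed by the fingers with 6 to 60 N: over 3 N on the fence and over 9.5 N on the bed (it weighs 5 to 7 N) (horizontal distance between handle and shoulder below 0.003 m and z of handle in the frame of shoulder between -0.003 and 0.003 m and angle between handle's own z axis and vertical below 0.08 rad and contact force between the fingers and handle below 0.05 N and (angle between the x axis of handle and the x axis of shoulder, either way round below 0.2 rad or angle between the x axis of handle and the y axis of shoulder, either way round below 0.2 rad) and x of slab in the frame of fence_face above -0.0425 m and angle between the x axis of slab and the x axis of fence_face, either way round below 0.03 rad and angle between slab's own z axis and vertical below 0.03 rad and contact force between slab and fence above 3 N and contact force between slab and bed above 9.5 N and contact force between the fingers and slab between 6 and 60 N); the arm keeps its last pose, push and grip.
It fails at once if the ore lump, glass boat, marble cube or hand lens is shifted by more than 20 mm (distance of any of ore, boat, cube, lens from where it was at the start of the episode above 0.02 m).
It also fails if it takes over 58 s, if anything falls off the work surface, if the arm or the gripper's body presses on something with over 40 N, if the wrist force passes 120 N, or if a joint passes its speed limit or range.

ROBOT

A 6-joint arm with a two-finger parallel gripper is mounted at the origin on the work surface. World frame = base frame: x ahead of the robot, y to its left, z up, the work surface at z = 0. Lengths are in mm, angles in rad, forces in N, time in s.
With the tool pointing down it reaches from about 275 to 750 mm from the base axis. Payload 10.2 kg.
Tool frame: the origin (TCP) lies at the very end of the fingers, on their centre line; the grasp point (between the pads) lies 19 mm behind it (ctrl.grip_depth is the distance from the TCP to the grasp point, in mm); z points along the fingers, x is the direction in which the jaws open and shut, and the axes are right-handed (so a half turn about z gives the same grasp; the last joint's range is limited). The gripper opens to 85 mm and grips with 20 to 120 N. Pads are 22 mm wide; open, the fingers measure 114 mm over their backs; the gripper's body (76 mm by 85 mm) begins 54 mm behind the grasp point. The pads swing forward as they close: fully open they stand 13 mm farther back than shut.
Start: joints at [1.011, 0.313, 1.498, -0, 1.331, -0.223], TCP at [173.509, 495.506, 231.294] pointing down, gripper open.
Joint ranges: [-2.94, 2.94], [-0.97, 2.17], [0.19, 2.56], [-1.23, 4.37], [0.02, 3.11], [-2.88, 2.88]. Speed limits (rad/s): [2.39, 2.39, 3.01, 3.14, 3.14, 3.14].

INTERFACE

Orientations are given as a unit quaternion [w, x, y, z].
In Python, from rig import ctrl gives the robot as it stands.
- The arm moves only by the tool play_rows, never from a script. Its argument "motion" is a list of rows, each a list of 2 entries, a list of its own where there are three numbers: the shift along the tool's x, y, z in mm, then the turn, a rotation vector about the tool's x, y, z in degrees. A call has 1 to 20 rows; each row shifts and turns the commanded pose from where the row before left it, along the tool's axes as they then stand; what a row does not reach is not made up. A row lasts 1/12 s, in which the tool goes at most 41.7 mm and 7.16 degrees, less where a joint would pass 70% of its speed; a pose out of reach is approached as far as the arm can. A call with a gripper value outside its range is refused whole. "fingers" is the finger opening in mm, from 0 to 85.4, set as the call begins (left out, the last holds). The fingers move at their own pace and stop on an object; "squeeze" is the grip in N (left out, the last holds). Time passes only in rows, so rows that do not move let the fingers close. It gives the time, the measured TCP pose, the force and the opening at its end, in the units of the state.
- ctrl.sense(): the state, without advancing time (a new reading comes with each control period).
- ctrl.capture(name): name is "scene" or "top" or "wrist"; returns the picture (400x640x3 uint8, red, green, blue); there is no depth.
- ctrl.get_calibration(name): a dict with "K" (3x3 intrinsics, pixels), "R" (3x3) and "t" (3): a world point X has camera coordinates R X + t; the wrist camera has in their place "tool_from_camera" (4x4, takes a point from camera to tool coordinates, whose origin is the TCP and whose axes are the tool frame's). Camera axes: x right, y down, z forward; pixel columns grow to the right and rows downward; lengths in mm; the calibration is good to about 2 mm. A picture is of the moment at which its call begins: read the wrist's pose just before it. get_calibration takes no time and is no camera call.
- ctrl.finish_job(): hands the job in, once; it reports no verdict.
Trained networks look in the newest picture that a camera, given by its name, has taken for a name from the list of things; names that differ only in an ending like _2 or _b are one class to them, and where a whole thing is asked for, a point or a joint stands for the part that bears it (a point fixed in the world has none). Each returns a list of dicts, best first, with "p" (0 to 1); they miss things now and then, are a little off and sometimes report something else, mostly with a low value. They report only what shows in the picture. A call takes as long as a camera call.
- ctrl.spot_in(camera, name): "position" ([column, row] as shares, 0 to 1, of the picture: columns of its width, rows of its height, amid what is visible of it).
The state is a dict: "time_s": time; "joints": joint angles; "dq": joint speeds; "tau": joint torques, N m; "eef_pos": TCP position; "ee_rot": TCP orientation; "force": force on the tool from outside, world axes, zero at the start; "wrist_torque": the same for the moment, N m; "grip_width": opening from 0.0 (shut) to 1.0 (fully open).
Only numpy, scipy, OpenCV 4.12 (cv2) and the standard library are available. Lean on these libraries where they do the work, as an engineer would, in place of code of your own. Each camera call takes 0.05 s, during which the arm holds its last target. There are 200 camera calls.

## Working session

There is one attempt and no reset: what is moved stays moved. The work goes in short steps, Python scripts to look and compute and a tool call to move; the robot and the scene stay as the last step left them, time stands still between calls to the robot, and variables do not carry over. Pictures are saved under pics/ and viewed, about 8 in all and at most 12, crops included, and the job is handed in when it is done.

Besides the shell and the picture viewer there is one more tool, called as name(argument=value, ...) on one line, values as JSON. play_rows: Moves the arm, as the interface text tells. Its arguments: {"type":"object","properties":{"motion":{"type":"array"},"fingers":{"type":"number"},"squeeze":{"type":"number"}},"required":["motion"]}

```bash
ls; mkdir -p pics; python3 - <<'E'
from rig import ctrl
import cv2,numpy as np
s=ctrl.sense();print(s)
for c in ["scene","top"]:
    im=ctrl.capture(c);cv2.imwrite(f"pics/{c}0.png",im[:,:,::-1])
    k=ctrl.get_calibration(c);print(c,{a:np.round(b,3).tolist() for a,b in k.items()})
    for n in ["jig","fence","bed","shoulder","handle","slab","ore","boat","cube","lens"]:
        r=ctrl.spot_in(c,n)
        print(n,[(np.round(np.array(q["position"])*[640,400],1).tolist(),round(q["p"],2)) for q in r[:2]])
print(np.round(ctrl.get_calibration("wrist")["tool_from_camera"],3).tolist())
print(ctrl.get_calibration("wrist")["K"])
print(ctrl.sense()["time_s"])
E
```

```text
pics
{'time_s': 0.0, 'joints': array([ 1.01060038e+00,  3.13447709e-01,  1.49846600e+00, -7.95955423e-06,
        1.33098182e+00, -2.23411201e-01]), 'dq': array([ 0.00040181, -0.00065301,  0.00043221, -0.00019424, -0.00066952,
        0.00031025]), 'tau': array([-1.95848996e-03, -4.12260461e+01, -2.59742063e+01, -3.55708244e-04,
        4.13622693e-03,  5.98865981e-06]), 'eef_pos': array([173.36358923, 495.27068008, 230.7253586 ]), 'ee_rot': array([ 2.53403630e-04,  8.15613824e-01,  5.78596289e-01, -6.00145635e-04]), 'force': array([ 0.67918623,  0.55617555, -0.55647107]), 'wrist_torque': array([ 0.01637129, -0.02398548, -0.05177026]), 'grip_width': 0.9950190981505304}
scene {'K': [[389.932, 0.0, 322.32], [0.0, 389.932, 199.936], [0.0, 0.0, 1.0]], 'R': [[-0.872, 0.489, 0.002], [0.285, 0.511, -0.811], [-0.398, -0.707, -0.585]], 't': [442.657, -101.634, 1045.711]}
jig [([291.4, 234.4], 0.95), ([351.4, 165.6], 0.34)]
fence [([256.2, 235.1], 0.9)]
bed [([305.5, 235.8], 0.85)]
shoulder [([297.2, 244.8], 0.97)]
handle [([431.7, 294.6], 0.8)]
slab [([277.3, 213.0], 0.8), ([290.8, 234.1], 0.
[... 249 characters left out ...]
0.11], [0.11, 0.0, -0.994]], 't': [-9.153, 525.587, 1125.495]}
jig [([301.8, 185.4], 0.62)]
fence [([310.2, 147.6], 0.69)]
bed [([303.4, 195.9], 0.95), ([301.8, 186.9], 0.52)]
shoulder [([272.5, 177.2], 0.55), ([304.8, 195.7], 0.25)]
handle [([198.4, 234.9], 0.66)]
slab [([325.8, 179.1], 0.8)]
ore [([427.2, 211.6], 0.77), ([361.7, 278.1], 0.44)]
boat [([420.3, 158.5], 0.91)]
cube [([362.4, 279.6], 0.74)]
lens [([261.2, 269.4], 0.89), ([276.6, 175.6], 0.25)]
[[1.0, -0.0, 0.0, -1.318], [0.0, 0.96, 0.279, -71.404], [-0.0, -0.279, 0.96, -141.7], [0.0, 0.0, 0.0, 1.0]]
[[300.60639109   0.         322.21721239]
 [  0.         300.60639109 198.26408619]
 [  0.           0.           1.        ]]
1.1
```

```bash
cat > h.py <<'E'
import numpy as np,cv2
from rig import ctrl
from scipy.spatial.transform import Rotation as Ro
def cam(c,s=None):
    k=ctrl.get_calibration(c);K=np.array(k["K"])
    if c=="wrist":
        T=np.array(k["tool_from_camera"]);q=s["ee_rot"];R=Ro.from_quat([q[1],q[2],q[3],q[0]]).as_matrix()
        Rw=R@T[:3,:3];o=R@T[:3,3]+s["eef_pos"];return K,Rw.T,-Rw.T@o
    return K,np.array(k["R"]),np.array(k["t"])
def ray(C,uv,z):
    K,R,t=C;o=-R.T@t;d=R.T@np.linalg.solve(K,[*uv,1]);return o+d*(z-o[2])/d[2]
def proj(C,X):
    K,R,t=C;p=(np.atleast_2d(X)@R.T+t)@K.T;return p[:,:2]/p[:,2:]
E
python3 - <<'E'
import cv2
im=cv2.imread('pics/top0.png')[110:310,170:470]
cv2.imwrite('pics/topc.png',cv2.resize(im,(800,533),interpolation=cv2.INTER_CUBIC))
E
```

```text
(no output)
```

View pics/topc.png

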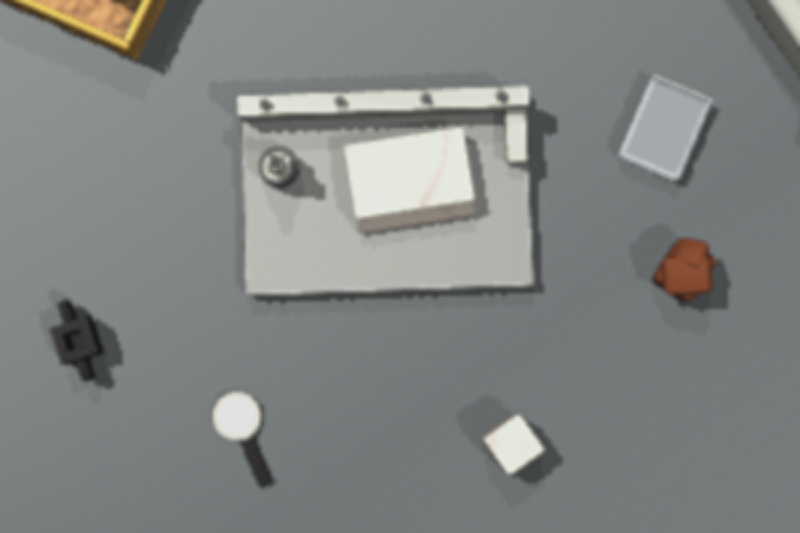

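```bash
python3 - <<'E'
from h import *
C=cam("top")
f=lambda u,v:np.array([u,v])/2.6667+[170,110]
for n,u,v,z in [("handle",78,340,30),("wA",67,305,26),("wB",90,378,26),("shaft",278,165,79),("bFL",247,295,20),("bFR",533,288,20),("fL",238,97,52),("fR",528,87,52),("slabFL",355,218,28+20),("slabFR",474,204,48),("slabBL",345,145,48),("slabBR",463,128,48),("lens",237,416,5),("lensH",265,485,5),("cube",514,443,40),("ore",686,268,30),("boat",666,128,10)]:
    print(n,np.round(ray(C,f(u,v),z),1))
s=ctrl.sense();im=ctrl.capture("wrist");cv2.imwrite("pics/w0.png",im[:,:,::-1])
for n in ["handle","shoulder","lens"]:
  for q in ctrl.spot_in("wrist",n)[:1]:
    p=np.array(q["position"])*[640,400];print(n,p,q["p"],ray(cam("wrist",s),p,25))
E
```

```text
handle [444.7 274.9  30. ]
wA [477.5 287.   26. ]
wB [409.6 263.9  26. ]
shaft [599.7  86.2  79. ]
bFL [486.8 119.7  20. ]
bFR [ 492.6 -148.9   20. ]
fL [668.8 126.2  52. ]
fR [ 677.5 -143.4   52. ]
slabFL [555.6  17.6  48. ]
slabFR [568.3 -92.3  48. ]
slabBL [624.   26.9  48. ]
slabBR [639.7 -82.8  48. ]
lens [373.9 129.7   5. ]
lensH [309.8 102.9   5. ]
cube [ 349.5 -126.9   40. ]
ore [ 510.1 -290.7   30. ]
boat [ 647.3 -280.4   10. ]
lens [141.504 372.8  ] 0.89 [362.93001784 150.11050215  25.        ]
```

View pics/w0.png

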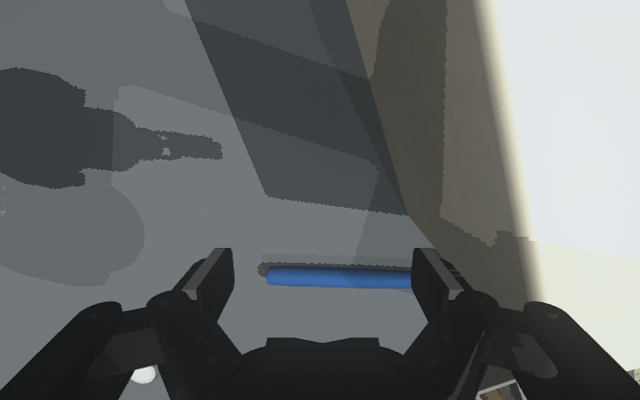

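```bash
cat >> h.py <<'E'
def Rt(s): q=s["ee_rot"];return Ro.from_quat([q[1],q[2],q[3],q[0]]).as_matrix()
def down(yaw): # tool down, tool x at world yaw (deg)
    a=np.radians(yaw);x=np.array([np.cos(a),np.sin(a),0]);z=np.array([0,0,-1.]);return np.column_stack([x,np.cross(z,x),z])
def plan(s,p,R): # turn first (tool rotvec deg), then shift along new tool axes
    rv=np.degrees(Ro.from_matrix(Rt(s).T@R).as_rotvec())
    print("turn",np.round(rv,2),"then shift",np.round(R.T@(np.array(p)-s["eef_pos"]),2))
E
python3 - <<'E'
from h import *
s=ctrl.sense();plan(s,[444.7,274.9,140],down(108.8));print(s["time_s"])
E
```

```text
turn [  0.   -0.  -38.1] then shift [-296.24  185.62   91.31]
1.3
```

play_rows(motion=[[[0,0,0],[0,0,-6.35]],[[0,0,0],[0,0,-6.35]],[[0,0,0],[0,0,-6.35]],[[0,0,0],[0,0,-6.35]],[[0,0,0],[0,0,-6.35]],[[0,0,0],[0,0,-6.35]],[[-21.2,13.3,6.5],[0,0,0]],[[-21.2,13.3,6.5],[0,0,0]],[[-21.2,13.3,6.5],[0,0,0]],[[-21.2,13.3,6.5],[0,0,0]],[[-21.2,13.3,6.5],[0,0,0]],[[-21.2,13.3,6.5],[0,0,0]],[[-21.2,13.3,6.5],[0,0,0]],[[-21.2,13.3,6.5],[0,0,0]],[[-21.2,13.3,6.5],[0,0,0]],[[-21.2,13.3,6.5],[0,0,0]],[[-21.2,13.3,6.5],[0,0,0]],[[-21.2,13.3,6.5],[0,0,0]],[[-21.2,13.3,6.5],[0,0,0]],[[-21.2,13.3,6.5],[0,0,0]]], fingers=85)

```text
time_s: 2.97
eef_pos: [446.3, 273.6, 140.0]
ee_rot: [0.0, 0.582, 0.813, 0.0]
force: [-0.3, 0.1, 0.3]
grip_width: 0.996
```

```bash
python3 - <<'E'
from h import *
s=ctrl.sense();im=ctrl.capture("wrist");print(s["eef_pos"],s["ee_rot"],s["time_s"],s["joints"])
cv2.imwrite("pics/w1.png",im[:,:,::-1])
for q in ctrl.spot_in("wrist","handle")[:1]:
    p=np.array(q["position"])*[640,400];print(p,q["p"],ray(cam("wrist",s),p,28))
np.save("s1.npy",s,allow_pickle=True)
print(proj(cam("wrist",s),[s["eef_pos"]]))
E
```

```text
[446.34268694 273.6456033  140.03165876] [4.27806205e-05 5.82134941e-01 8.13092187e-01 5.56137475e-05] 2.9667 [ 3.25980519e-01  3.99820894e-01  1.62754765e+00 -5.04014267e-06
  1.11408385e+00 -1.57290604e+00]
[329.984 198.52 ] 0.87 [446.08939644 280.07998078  28.        ]
[[323.50176252 255.46208151]]
```

View pics/w1.png

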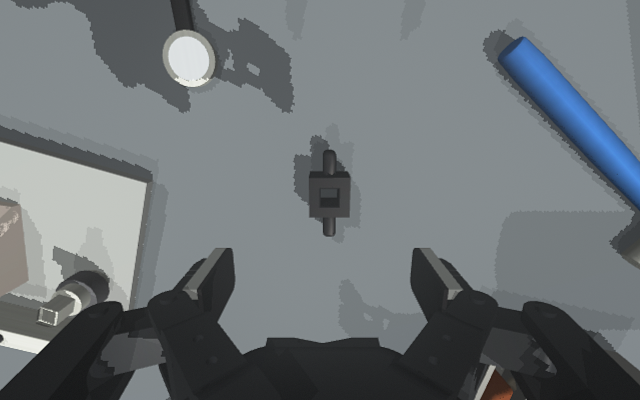

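```bash
python3 - <<'E'
import cv2,numpy as np
im=cv2.imread('pics/w1.png')
a=cv2.resize(im[140:250,280:380],(400,440),interpolation=cv2.INTER_NEAREST)
a=cv2.convertScaleAbs(a,alpha=2.0)
b=cv2.resize(im[255:345,20:120],(400,360),interpolation=cv2.INTER_NEAREST)
o=np.zeros((440,800,3),np.uint8);o[:,:400]=a;o[:360,400:]=b
cv2.imwrite('pics/w1c.png',o)
g=cv2.cvtColor(im,cv2.COLOR_BGR2GRAY)
print(g[195,300:360]);print(g[150:240,313]);print(g[150:240,345])
E
```

```text
[ 90  91  91  91  91  90  91  91  86  67  64  64  64  65  65  64  64  65
  63  56  55  69  68  69  68  68  68  68  68  68  68  68  68  68  68  69
  65  43  44  54  67  71  70  70  71  70  71  71  70  77 106 125 123 123
 122 123 123 122 122 122]
[ 89  89  87  80  81  82  82  82  82  82  81  82  82  82  81  82  83  83
  81  82  79  56  42  44  46  45  44  47  60  64  63  63  63  63  64  64
  64  63  65  63  64  65  64  64  64  65  66  65  65  65  65  65  65  65
  65  65  65  64  65  65  65  65  66  66  66  64  68  99 142 139 138 137
 138 137 138 138 137 138 137 137 137 138 138 137 138 137 138 138 138 137]
[128 127 129 128 129 128 129 129 128 129 129 129 129 128 129 129 123 101
 124 134 124  66  41  44  44  44  43  51  70  68  69  69  69  70  70  69
  69  70  70  71  70  70  71  71  70  70  71  71  71  72  73  71  71  72
  71  72  72  72  72  72  72  73  73  73  72  72  74  96 125 123 122 123
 122 123 123 122 124 135 139 139 138 138 138 138 138 138 138 139 138 137]
```

View pics/w1c.png

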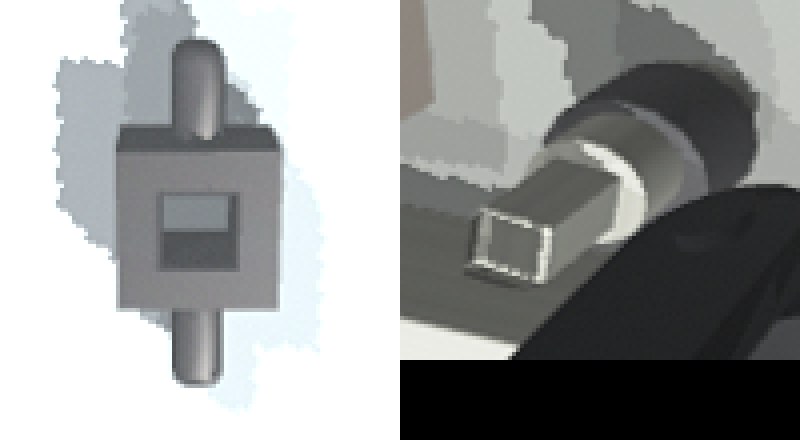

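```bash
python3 - <<'E'
from h import *
s=np.load("s1.npy",allow_pickle=True).item();C=cam("wrist",s)
c=ray(C,(329.4,197.5),30);print(c)
P=[ray(C,p,30)[:2] for p in [(309.2,178),(350,177.7),(350.2,216.9),(308.8,216.9)]];print(np.round(P,1),np.mean(P,0))
d=P[1]-P[0]+P[2]-P[3];print(np.degrees(np.arctan2(d[1],d[0])),np.linalg.norm(d)/2)
d=P[0]-P[3]+P[1]-P[2];print(np.degrees(np.arctan2(d[1],d[0])),np.linalg.norm(d)/2)
plan(s,[c[0],c[1],5],Rt(s))
print("shaft",[np.round(ray(C,p,75),1) for p in [(20+80/4,255+210/4),(20+152/4,255+222/4),(20+145/4,255+280/4),(20+70/4,255+268/4)]])
E
```

```text
[444.84442227 279.05523323  30.        ]
[[434.  257. ]
 [422.5 290. ]
 [455.8 302.4]
 [467.7 267.6]] [445.01119882 279.24952682]
108.97993990757729 35.82493121253026
-160.97476323269012 35.41042195643976
turn [0. 0. 0.] then shift [  5.6    0.31 135.03]
shaft [array([594. ,  84.5,  75. ]), array([592.3,  98.4,  75. ]), array([606.9,  98.3,  75. ]), array([608.9,  83.6,  75. ])]
```

play_rows(motion=[[[5.6,0.3,0],[0,0,0]],[[0,0,25],[0,0,0]],[[0,0,25],[0,0,0]],[[0,0,25],[0,0,0]],[[0,0,20],[0,0,0]],[[0,0,20],[0,0,0]],[[0,0,12],[0,0,0]],[[0,0,8],[0,0,0]],[[0,0,0],[0,0,0]],[[0,0,0],[0,0,0]]])

```text
time_s: 3.9
eef_pos: [443.8, 280.7, 5.8]
ee_rot: [0.0, 0.582, 0.813, 0.0]
force: [0.4, -0.5, 0.8]
grip_width: 0.994
```

play_rows(motion=[[[0,0,0],[0,0,0]],[[0,0,0],[0,0,0]],[[0,0,0],[0,0,0]],[[0,0,0],[0,0,0]],[[0,0,0],[0,0,0]],[[0,0,0],[0,0,0]],[[0,0,0],[0,0,0]],[[0,0,0],[0,0,0]],[[0,0,0],[0,0,0]],[[0,0,0],[0,0,0]]], fingers=20, squeeze=40)

```text
time_s: 4.73
eef_pos: [444.3, 280.1, 5.9]
ee_rot: [0.0, 0.582, 0.813, 0.0]
force: [-1.2, 0.6, 6.2]
grip_width: 0.413
```

```bash
python3 - <<'E'
from h import *
s=ctrl.sense();plan(s,[645,91,170],down(92))
E
```

```text
turn [ 6.00e-02 -1.00e-02  1.68e+01] then shift [-196.    193.99 -164.1 ]
```

play_rows(motion=[[[0,0,-20],[0,0,0]],[[0,0,-36],[0,0,0]],[[0,0,-36],[0,0,0]],[[0,0,-36],[0,0,0]],[[0,0,-36],[0,0,0]],[[0,0,0],[0,0,5.6]],[[0,0,0],[0,0,5.6]],[[0,0,0],[0,0,5.6]],[[-19.6,19.4,0],[0,0,0]],[[-19.6,19.4,0],[0,0,0]],[[-19.6,19.4,0],[0,0,0]],[[-19.6,19.4,0],[0,0,0]],[[-19.6,19.4,0],[0,0,0]],[[-19.6,19.4,0],[0,0,0]],[[-19.6,19.4,0],[0,0,0]],[[-19.6,19.4,0],[0,0,0]],[[-19.6,19.4,0],[0,0,0]],[[-19.6,19.4,0],[0,0,0]],[[0,0,0],[0,0,0]],[[0,0,0],[0,0,0]]])

```text
time_s: 6.4
eef_pos: [644.9, 89.9, 168.4]
ee_rot: [-0.0, 0.695, 0.719, -0.0]
force: [0.1, 0.1, -0.2]
grip_width: 0.417
```

```bash
python3 - <<'E'
from h import *
s=ctrl.sense();im=ctrl.capture("wrist");print(s["eef_pos"],s["ee_rot"],s["time_s"],s["grip_width"])
np.save("s2.npy",s,allow_pickle=True);cv2.imwrite("pics/w2.png",im[:,:,::-1])
C=cam("wrist",s);u,v=proj(C,[600.5,91.2,77])[0];print(u,v,proj(C,[s["eef_pos"]+[0,0,26]]))
a,b=int(u-50),int(max(v-50,0));cv2.imwrite("pics/w2c.png",np.vstack([cv2.resize(im[b:b+100,a:a+100,::-1],(400,400),interpolation=0),cv2.resize(im[:,:,::-1],(400,250))[:200]]));print(a,b)
E
```

```text
[644.86631924  89.85219432 168.38723208] [-4.98474629e-04  6.95275490e-01  7.18743055e-01 -4.06449527e-04] 6.4 0.41685407097992566
327.1262158957391 148.38423595852072 [[324.55220957 282.41033169]]
277 98
```

View pics/w2.png

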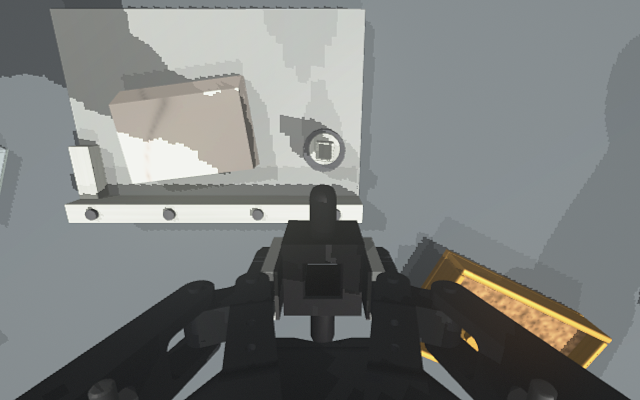

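View pics/w2c.png

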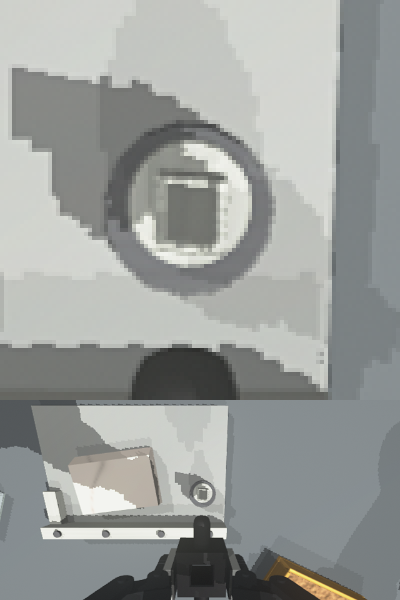

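```bash
python3 - <<'E'
from h import *
s=np.load("s2.npy",allow_pickle=True).item();C=cam("wrist",s)
im=cv2.imread("pics/w2.png",0)
print(im[281,285:362]);print(im[250:320,316]);print(im[135:168,325]);print(im[151,308:345])
h=ray(C,(322.5,281.5),s["eef_pos"][2]+24.1);sh=ray(C,(325.25,151),75)
print(h-s["eef_pos"],sh,ray(C,(325.25,151),79))
plan(s,s["eef_pos"]+[*(sh-h)[:2],0],Rt(s))
E
```

```text
[54 54 53 53 53 53 53 53 53 54 53 55 53 54 51 43 43 42 41 47 39 31 33 33
 33 33 32 33 34 31 31 33 33 32 32 32 33 32 31 32 33 31 32 32 32 32 32 32
 33 32 32 33 32 31 33 35 38 39 44 47 45 46 45 44 45 45 45 45 46 45 45 45
 44 45 44 37 38]
[49 49 50 49 48 48 48 47 48 48 48 47 45 58 83 33 35 36 36 36 34 34 34 36
 33 34 33 32 34 31 34 33 33 32 33 32 32 32 32 31 31 31 31 30 31 33 36 37
 40 51 53 52 53 53 53 52 54 56 57 57 57 57 57 57 56 54 40 41 42 41]
[228 223 167 139 143 137  97 131 211 198 110 115 117 116 116 117 116 116
 117 116 116 115 114 116 170 234 183 224 218 160 113 114 116]
[ 96 132 159 152 160 184 178 150 140 144 138 113 115 113 113 113 116 116
 116 116 115 113 116 169 224 202 217 217 218 222 219 181 113 119 119 118
 121]
[ 0.74782976 -0.86871538 24.1       ] [602.80372059  89.85540347  75.        ] [602.30160932  89.79754714  79.        ]
turn [0. 0. 0.] then shift [  2.29 -42.76   0.05]
```

play_rows(motion=[[[1,-14.3,0],[0,0,0]],[[1,-14.3,0],[0,0,0]],[[0,-14.3,0],[0,0,0]],[[0,0,20],[0,0,0]],[[0,0,25],[0,0,0]],[[0,0,20],[0,0,0]],[[0,0,8],[0,0,0]],[[0,0,0],[0,0,0]],[[0,0,0],[0,0,0]],[[0,0,0],[0,0,0]]])

```text
time_s: 7.28
eef_pos: [602.3, 91.7, 97.9]
ee_rot: [0.001, 0.695, 0.719, 0.001]
force: [-0.4, -0.1, 0.1]
grip_width: 0.413
```

```bash
python3 - <<'E'
from h import *
s=ctrl.sense();im=ctrl.capture("wrist");print(s["eef_pos"],s["force"],s["time_s"])
sh=np.array([602.7,89.7]);print("err tool", (Rt(s).T@np.array([sh[0]-0.75-s["eef_pos"][0],sh[1]+.87-s["eef_pos"][1],0])))
sc=ctrl.capture("scene");u,v=proj(cam("scene"),[602,90,77])[0];a,b=int(u-40),int(v-40)
cv2.imwrite("pics/w3.png",np.hstack([cv2.resize(im[200:360,240:400,::-1],(400,400),interpolation=2),cv2.resize(sc[b:b+80,a:a+80,::-1],(400,400),interpolation=2)]))
E
```

```text
[602.30489226  91.65752498  97.85614078] [-0.42628986 -0.0603823   0.0651586 ] 7.2833
err tool [-1.07431351e+00 -3.93076208e-01 -8.21736526e-04]
```

View pics/w3.png

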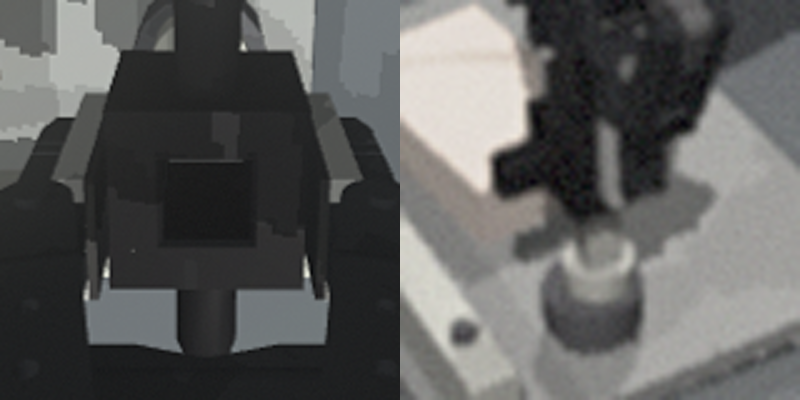

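play_rows(motion=[[[-0.9,-0.4,4],[0,0,0]],[[0,0,5],[0,0,0]],[[0,0,5],[0,0,0]],[[0,0,4],[0,0,0]],[[0,0,4],[0,0,0]],[[0,0,0],[0,0,0]],[[0,0,0],[0,0,0]]])

```text
time_s: 7.97
eef_pos: [601.6, 90.4, 74.0]
ee_rot: [0.0, 0.695, 0.719, 0.0]
force: [3.5, 0.3, -2.4]
grip_width: 0.413
```

play_rows(motion=[[[0,0,4],[0,0,0]],[[0,0,4],[0,0,0]],[[0,0,3],[0,0,0]],[[0,0,2],[0,0,0]],[[0,0,0],[0,0,0]],[[0,0,1.5],[0,0,0]],[[0,0,0],[0,0,0]],[[0,0,0],[0,0,0]]])

```text
time_s: 8.63
eef_pos: [601.7, 90.4, 60.9]
ee_rot: [0.001, 0.695, 0.719, 0.0]
force: [0.3, 0.0, 8.0]
grip_width: 0.412
```

play_rows(motion=[[[0,0,1.5],[0,0,0]],[[0,0,0],[0,0,0]],[[0,0,0],[0,0,0]]])

```text
time_s: 8.88
eef_pos: [601.8, 90.4, 60.8]
ee_rot: [0.001, 0.695, 0.719, 0.001]
force: [-4.1, 0.1, 19.6]
grip_width: 0.414
```

play_rows(motion=[[[0,0,0],[0,0,0]],[[0,0,0],[0,0,0]],[[0,0,0],[0,0,0]],[[0,0,0],[0,0,0]],[[0,0,0],[0,0,0]],[[0,0,0],[0,0,0]],[[0,0,-10],[0,0,0]],[[0,0,-30],[0,0,0]],[[0,0,-30],[0,0,0]],[[0,0,-30],[0,0,0]],[[0,0,0],[0,0,0]],[[0,0,0],[0,0,0]]], fingers=65)

```text
time_s: 9.88
eef_pos: [602.0, 90.5, 160.4]
ee_rot: [0.001, 0.695, 0.719, 0.001]
force: [0.4, 0.0, -0.8]
grip_width: 0.759
```

```bash
python3 - <<'E'
from h import *
s=ctrl.sense();im=ctrl.capture("wrist");print(s["eef_pos"],s["force"],s["time_s"])
np.save("s3.npy",s,allow_pickle=True);cv2.imwrite("pics/w4.png",im[:,:,::-1])
C=cam("wrist",s);print(proj(C,[[602,90,85],[602,90,108]]))
E
```

```text
[601.97724576  90.49309324 160.43761817] [ 0.40816509  0.03341844 -0.8256012 ] 9.8833
[[322.90880968 209.04969802]
 [322.9786047  219.65978008]]
```

View pics/w4.png

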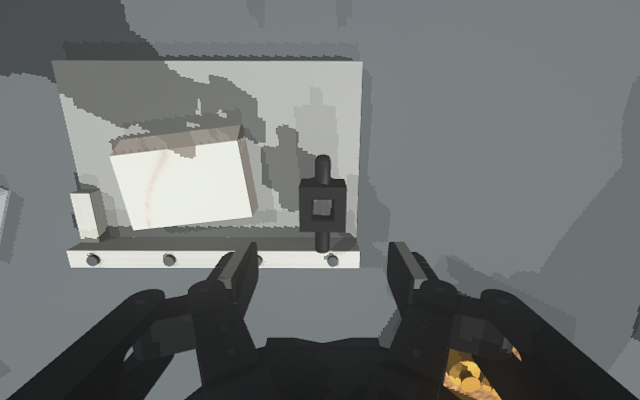

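```bash
python3 - <<'E'
from h import *
S=[np.load(f"s{i}.npy",allow_pickle=True).item() for i in (1,2,3)]
D=[(np.array([1.01060038,.313447709,1.49846600,0,1.33098182]),np.array([173.3636,495.2707,230.725]))]+[(s["joints"],s["eef_pos"]) for s in S]
A=[];B=[]
for q,p in D:
    r=np.hypot(p[0],p[1]);s2,c2=np.sin(q[1]),np.cos(q[1]);s3,c3=np.sin(q[1]+q[2]),np.cos(q[1]+q[2])
    A+=[[s2,s3,c3,1,0],[c2,c3,-s3,0,1]];B+=[r,p[2]];print(np.round(q,3),r,p[2],np.degrees(np.arctan2(p[1],p[0])-q[0]),sum(q[[1,2,4]]))
x,res,rk,sv=np.linalg.lstsq(A,B,rcond=None);print(x,res,sv)
# slab & jig
s=S[2];C=cam("wrist",s)
n=ctrl
for nm,uv,z in [("slabTopNL",(111,156),48),("NR",(240,139),48),("FL",(131,229),48),("FR",(252,214),48),("bedNL",(53,61),20),("bedNR",(362,60),20),("fenceBackL",(70,267),52),("fenceBackR",(359,267),52),("hubtop",(323,206),85)]: print(nm,np.round(ray(C,uv,z),1))
im=cv2.imread("pics/w4.png",0);print(im[225:270,200]); print(im[180:235,180])
E
```

```text
[1.011 0.313 1.498 0.    1.331] 524.7361280524241 230.725 12.804874043562661 3.1428955290000005
[ 0.326  0.4    1.628 -0.     1.114 -1.573] 523.5491480182955 140.03165875716374 12.834491470194818 3.141452397332899
[-0.041  0.642  1.16   0.     1.341 -1.645] 651.0959887102248 168.38723207605534 10.290779223873692 3.142877788745622
[-0.043  0.552  1.331  0.     1.255 -1.649] 608.7409993880312 160.43761816672537 11.014463652459334 3.13784991577805
[433.13716803 394.29932987  33.64885706  16.0701145  -54.97001342] [1.13046031] [3.45343054 2.82556102 0.25207851 0.12729849 0.10136028]
slabTopNL [573.3 -90.2  48. ]
NR [555.4  19.4  48. ]
FL [639.4 -82.9  48. ]
FR [621.2  27.3  48. ]
bedNL [ 497.4 -146.3   20. ]
bedNR [487.4 119.8  20. ]
fenceBackL [ 677.8 -142.4   52. ]
fenceBackR [668.5 126.   52. ]
hubtop [599.6  90.   85. ]
[156 147  90  92  93  97 111 110 110 110 109 107  98  96  97  95  96  97
  96  96  95  95  94  95  91 124 208 225 221 223 225 225 223 222 220 220
 222 223 221 218 218 221 216 127 126]
[236 236 236 236 235 236 236 236 236 236 236 236 236 236 236 236 236 236
 236 236 236 236 236 236 236 236 236 236 236 236 235 236 236 236 236 236
 236 235 235 235 235 235 235 236 233 166 143  89  92  92  93  92  95 107
 110]
```

```bash
python3 - <<'E'
from h import *
S=[np.load(f"s{i}.npy",allow_pickle=True).item() for i in (1,2,3)]
D=[(np.array([1.01060038,.313447709,1.49846600,0,1.33098182]),np.array([173.3636,495.2707,230.725]))]+[(s["joints"],s["eef_pos"]) for s in S]
for full in (0,1):
  A=[];B=[]
  for q,p in D:
    y=-np.sin(q[0])*p[0]+np.cos(q[0])*p[1];r=np.cos(q[0])*p[0]+np.sin(q[0])*p[1];s2,c2=np.sin(q[1]),np.cos(q[1]);s3,c3=np.sin(q[1]+q[2]),np.cos(q[1]+q[2])
    A+=[[s2,s3,c3,1,0],[c2,c3,-s3,0,1]];B+=[r,p[2]];print(y,r,sum(q[[1,2,4]]))
  A=np.array(A);k=[0,1,4] if not full else range(5)
  x,res,rk,sv=np.linalg.lstsq(A[:,k],B,rcond=None);print(x,res)
E
```

```text
116.29802941479952 511.6862050492317 3.1428955290000005
116.29884513410045 510.4686954272098 3.141452397332899
116.314309330367 640.6223286457824 3.142877788745622
116.30410107013151 597.5273721012351 3.13784991577805
[443.32834175 383.0906617  -99.27004875] [49.17393024]
116.29802941479952 511.6862050492317 3.1428955290000005
116.29884513410045 510.4686954272098 3.141452397332899
116.314309330367 640.6223286457824 3.142877788745622
116.30410107013151 597.5273721012351 3.13784991577805
[440.31601307 397.183729    36.77402931  -0.93878775 -57.45448832] [0.88727351]
```

```bash
python3 - <<'E'
from h import *
s=ctrl.sense();plan(s,[518.1,-35.3,160],down(92));plan(s,[518.1,-35.3,31],down(92));print(s["time_s"])
E
```

```text
turn [0.02 0.   0.  ] then shift [-122.77  -87.46   -1.38]
turn [0.02 0.   0.  ] then shift [-122.77  -87.46  127.62]
9.9333
```

play_rows(motion=[[[-15.4,-11,0],[0,0,0]],[[-15.4,-11,0],[0,0,0]],[[-15.4,-11,0],[0,0,0]],[[-15.4,-11,0],[0,0,0]],[[-15.4,-11,0],[0,0,0]],[[-15.4,-11,0],[0,0,0]],[[-15.4,-11,0],[0,0,0]],[[-15,-10.5,0],[0,0,0]],[[0,0,20],[0,0,0]],[[0,0,20],[0,0,0]],[[0,0,20],[0,0,0]],[[0,0,20],[0,0,0]],[[0,0,17],[0,0,0]],[[0,0,0],[0,0,0]],[[0,0,0],[0,0,0]]], fingers=60)

```text
time_s: 11.18
eef_pos: [517.4, -35.1, 60.4]
ee_rot: [-0.001, 0.695, 0.719, -0.001]
force: [-0.2, 0.1, 0.3]
grip_width: 0.702
```

```bash
python3 - <<'E'
from h import *
s=ctrl.sense();im=ctrl.capture("wrist");print(s["eef_pos"],s["force"],s["grip_width"])
sc=ctrl.capture("scene");u,v=proj(cam("scene"),[560,-20,50])[0];a,b=int(u-75),int(v-75)
cv2.imwrite("pics/w5.png",np.hstack([cv2.resize(im[:,:,::-1],(400,250)),cv2.resize(sc[b:b+94,a:a+150,::-1],(400,250),interpolation=2)]))
print(s["joints"])
E
```

```text
[517.38112197 -35.13146969  60.39233536] [-0.15560741  0.06257098  0.34109136] 0.7016374873196415
[-2.93983557e-01  5.03678108e-01  1.71164946e+00 -2.03819872e-05
  9.29372057e-01 -1.89966016e+00]
```

View pics/w5.png

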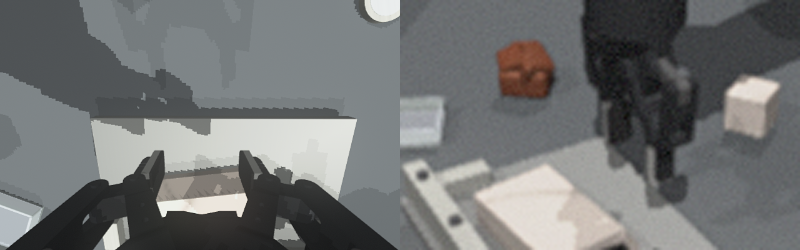

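play_rows(motion=[[[0,0,10],[0,0,0]],[[0,0,10],[0,0,0]],[[0,0,9],[0,0,0]],[[0,3,0],[0,0,0]],[[0,3,0],[0,0,0]],[[0,3,0],[0,0,0]],[[0,2,0],[0,0,0]],[[0,2,0],[0,0,0]],[[0,2,0],[0,0,0]],[[0,2,0],[0,0,0]],[[0,2,0],[0,0,0]]])

```text
time_s: 12.2
eef_pos: [537.4, -34.7, 32.4]
ee_rot: [0.0, 0.695, 0.719, 0.0]
force: [0.7, 0.7, -0.1]
grip_width: 0.703
```

play_rows(motion=[[[0,1.5,0],[0,0,0]],[[0,1.5,0],[0,0,0]],[[0,1.5,0],[0,0,0]],[[0,1.5,0],[0,0,0]],[[0,1.5,0],[0,0,0]],[[0,1.5,0],[0,0,0]],[[0,1.5,0],[0,0,0]],[[0,1.5,0],[0,0,0]],[[0,1.5,0],[0,0,0]],[[0,1.5,0],[0,0,0]]])

```text
time_s: 13.03
eef_pos: [552.0, -34.0, 32.2]
ee_rot: [-0.0, 0.695, 0.719, -0.0]
force: [-3.2, 0.4, 0.8]
grip_width: 0.701
```

```bash
python3 - <<'E'
from h import *
s=ctrl.sense();im=ctrl.capture("wrist");print(s["eef_pos"],s["force"],s["wrist_torque"])
sc=ctrl.capture("scene");u,v=proj(cam("scene"),[590,-20,40])[0];a,b=int(u-75),int(v-60)
tp=ctrl.capture("top")
cv2.imwrite("pics/w6.png",np.hstack([cv2.resize(tp[130:230,240:400,::-1],(400,250),interpolation=2),cv2.resize(sc[b:b+94,a:a+150,::-1],(400,250),interpolation=2)]))
E
```

```text
[552.02154755 -33.96656173  32.16269769] [-3.17709922  0.39786393  0.84770199] [0.24825635 0.53096912 0.12055444]
```

View pics/w6.png

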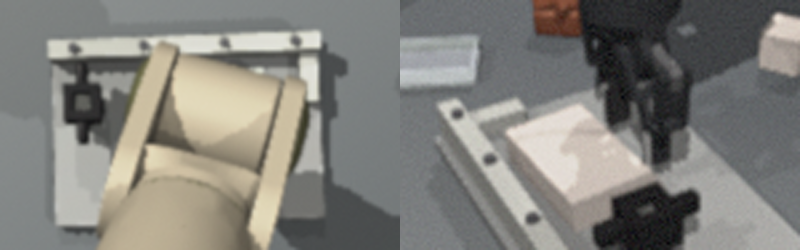

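play_rows(motion=[[[0,1.5,0],[0,0,0]],[[0,1.5,0],[0,0,0]],[[0,1.5,0],[0,0,0]],[[0,1.5,0],[0,0,0]],[[0,1.5,0],[0,0,0]],[[0,1.5,0],[0,0,0]],[[0,1,0],[0,0,0]],[[0,1,0],[0,0,0]]])

```text
time_s: 13.85
eef_pos: [563.2, -33.9, 32.3]
ee_rot: [-0.0, 0.695, 0.719, -0.0]
force: [-4.2, 0.2, 1.2]
grip_width: 0.706
```

play_rows(motion=[[[0,1,0],[0,0,0]],[[0,1,0],[0,0,0]],[[0,1,0],[0,0,0]],[[0,1,0],[0,0,0]]])

```text
time_s: 14.18
eef_pos: [567.3, -33.6, 32.3]
ee_rot: [0.0, 0.695, 0.719, -0.0]
force: [-3.3, 0.8, 0.8]
grip_width: 0.703
```

play_rows(motion=[[[0,1,0],[0,0,0]],[[0,1,0],[0,0,0]],[[0,1,0],[0,0,0]]])

```text
time_s: 14.43
eef_pos: [570.2, -33.5, 32.3]
ee_rot: [0.0, 0.695, 0.719, -0.0]
force: [-3.4, -1.2, 0.0]
grip_width: 0.7
```

play_rows(motion=[[[0,1,0],[0,0,0]],[[0,1,0],[0,0,0]],[[0,0,0],[0,0,0]]])

```text
time_s: 14.68
eef_pos: [572.4, -33.5, 32.3]
ee_rot: [0.0, 0.695, 0.719, 0.0]
force: [-2.1, 1.0, 0.2]
grip_width: 0.704
```

play_rows(motion=[[[0,1,0],[0,0,0]],[[0,1,0],[0,0,0]],[[0,0,0],[0,0,0]]])

```text
time_s: 14.93
eef_pos: [574.4, -33.4, 32.3]
ee_rot: [0.0, 0.695, 0.719, 0.0]
force: [-2.7, -0.5, -0.0]
grip_width: 0.704
```

play_rows(motion=[[[0,1,0],[0,0,0]],[[0,0,0],[0,0,0]]])

```text
time_s: 15.1
eef_pos: [575.0, -33.3, 32.3]
ee_rot: [-0.0, 0.695, 0.719, -0.0]
force: [-5.0, -0.1, 0.9]
grip_width: 0.702
```

play_rows(motion=[[[0,1,0],[0,0,0]],[[0,0,0],[0,0,0]]])

```text
time_s: 15.27
eef_pos: [575.2, -33.2, 32.2]
ee_rot: [-0.001, 0.695, 0.719, -0.001]
force: [-9.2, -0.4, 4.8]
grip_width: 0.698
```

play_rows(motion=[[[0,1,0],[0,0,0]],[[0,0,0],[0,0,0]]])

```text
time_s: 15.43
eef_pos: [575.3, -33.1, 32.1]
ee_rot: [-0.002, 0.695, 0.719, -0.002]
force: [-13.8, -1.0, 8.2]
grip_width: 0.701
```

play_rows(motion=[[[0,0.5,0],[0,0,0]],[[0,0,0],[0,0,0]]])

```text
time_s: 15.6
eef_pos: [575.3, -33.1, 32.1]
ee_rot: [-0.003, 0.695, 0.719, -0.002]
force: [-16.1, -0.8, 8.4]
grip_width: 0.703
```

play_rows(motion=[[[0,0.4,0.5],[0,0,0]],[[0,0,0],[0,0,0]],[[0,0,0],[0,0,0]],[[0,0,0],[0,0,0]],[[0,0,0],[0,0,0]],[[0,0,0],[0,0,0]]])

```text
time_s: 16.1
eef_pos: [575.4, -33.1, 32.0]
ee_rot: [-0.003, 0.695, 0.719, -0.002]
force: [-20.5, -0.5, 14.4]
grip_width: 0.699
```

```bash
python3 - <<'E'
from h import *
s=ctrl.sense();im=ctrl.capture("wrist");print(s["eef_pos"],s["force"],s["time_s"])
sc=ctrl.capture("scene");u,v=proj(cam("scene"),[610,0,40])[0];a,b=int(u-50),int(v-45)
cv2.imwrite("pics/w7.png",np.hstack([cv2.resize(im[:,:,::-1],(400,250)),cv2.resize(sc[b:b+62,a:a+100,::-1],(400,250),interpolation=2)]))
E
```

```text
[575.42291816 -33.13315261  32.02061691] [-20.51731541  -0.46914305  14.40431326] 16.1
```

View pics/w7.png

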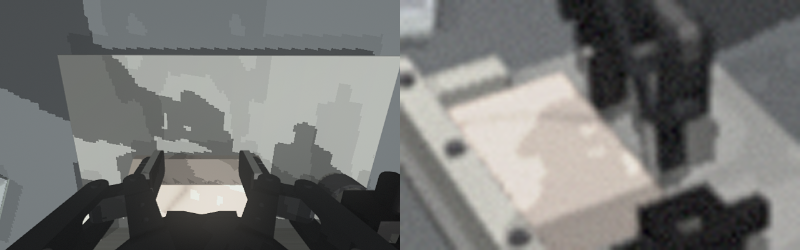

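```bash
python3 - <<'E'
from h import *
s=ctrl.sense();print(s["force"],s["wrist_torque"],s["eef_pos"]);print(ctrl.finish_job())
E
```

```text
[-20.19122651  -1.51375337  15.24220354] [-0.18426481  3.21247225 -0.20831765] [575.40765649 -33.12099873  32.02777572]
the job is handed in; nothing more can be done
None
```

The handle is on the shaft and released, the slab is against the fence, and the job was handed in at about 16 s with the push still held. `finish_job` gives no verdict, so this rests on my own readings.

- **Handle:** It stopped dead at about 55 mm above the bench, which is shoulder height. I pressed it to about 20 N, then opened the fingers and lifted clear. The wrist picture afterwards showed it square and upright on the shaft, with the slab still well short of the fence.
- **Slab:** I pushed it along the fence direction with two fingertips spread about 60 mm on the bevel, until it came to a hard stop. The last pictures show it square to the fence with no visible gap. I did not measure the gap itself.
- **Push at hand-in:** The wrist read about 20 N forward and 15 N down, about 25 N in all. That is above the 20 N asked for but within the 6–60 N limits. Force on the fence and bed was not measured separately.
- **Tool angle:** I kept the tool vertical, because a rough estimate of the arm's geometry put the full 31° tilt out of joint range. The tip edges press on the bevel instead.
- **Disagreement:** The slab stopped about 4 mm further on than I had worked out. I put that down to the fingertip shape and camera calibration.
- **Bystanders:** The arm never worked near the ore lump, glass boat, marble cube or hand lens. I did not re-measure where they are.

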